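# Close and latch the finned cover of a laser module

### The arm

A 7-joint arm with a two-finger parallel gripper is mounted at the origin on the work surface. World frame = base frame: x ahead of the robot, y to its left, z up, the work surface at z = 0. Lengths are in m, angles in rad, forces in N, time in s.
With the tool pointing down it reaches from about 0.425 to 0.825 m from the base axis. Payload 3.6 kg.
Tool frame: the origin (TCP) lies where the fingers leave the gripper's body, on its centre line; the fingertips stand 73 mm ahead of it and the grasp point (between the pads) lies 54 mm ahead of it; z points along the fingers, y is the line along which they close (so a half turn about z gives the same grasp; the last joint's range is limited). The gripper opens to 85 mm and grips with 20 to 120 N. Pads are 22 mm wide; open, the fingers measure 114 mm over their backs; the gripper's body (76 mm by 85 mm) begins 54 mm behind the grasp point. The pads swing forward as they close: fully open they stand 13 mm farther back than shut.
Start: joints at [1.173, 0.615, -0.013, 1.423, 0.008, 1.103, -0.04], TCP at [0.236, -0.606, 0.304] pointing down, gripper open.
Joint ranges: [-3.12, 3.12], [-0.3, 2.06], [-1.34, 1.32], [0.26, 2.42], [-1.36, 4.5], [0.01, 1.98], [-2.84, 2.84]. Speed limits (rad/s): [2.79, 2.79, 3.14, 3.14, 3.14, 3.14, 3.14].

### API

Orientations are given as a unit quaternion [x, y, z, w].
In Python, from station import arm, snapshot, camera_info, ticket gives the robot as it stands. Calls block until the motion is done:
- arm.movep(position, orientation): joint-space move of the TCP to a pose.
- arm.line_to(position, velocity=0.15, ori=None): straight line of the TCP; ori=None keeps the orientation; velocity is the mean speed in m/s.
- arm.move_j(angles): joint-space move.
- arm.move_gripper(opening, effort=None): opening from 0.0 (shut) to 1.0 (fully open); effort is the grip in N (None keeps the last); returns when the fingers have stopped.
- arm.pause(seconds).
- arm.ik(position, orientation): joint angles nearest the present ones, or None.
- snapshot(name): name is "scene" or "top" or "wrist"; returns the picture (480x640x3 uint8, blue, green, red); there is no depth.
- camera_info(name): a dict with "fx", "fy", "cx", "cy" (pixels), "dist_coeffs" ([k1, k2, p1, p2, k3] as OpenCV has them; the pictures are not rectified), "R" (3x3) and "t" (3): a world point X has camera coordinates R X + t; the wrist camera has in their place "T_tool_cam" (4x4, takes a point from camera to tool coordinates, whose origin is the TCP and whose axes are the flange's). Camera axes: x right, y down, z forward; pixel columns grow to the right and rows downward; lengths in m; the calibration is good to about 2 mm. A picture is of the moment at which its call begins: read the wrist's pose just before it. camera_info takes no time and is no camera call.
A pose or a line that the arm cannot do raises arm.MotionError and nothing moves.
- ticket.finish_job(): hands the job in; it is judged then, once.
Readings, each from a call of its own:
- arm.read_time(): time.
- arm.read_joint_positions(): joint angles.
- arm.read_dq(): joint speeds.
- arm.read_effort(): joint torques, N m.
- arm.read_tool_pos(): TCP position.
- arm.read_eef_rot(): TCP orientation.
- arm.read_ft_force(): force on the tool from outside, world axes, zero at the start.
- arm.read_wrist_torque(): the same for the moment, N m.
- arm.read_opening(): opening from 0.0 (shut) to 1.0 (fully open).
- arm.read_finger_force(): force on a finger pad.
Only numpy, scipy, OpenCV 4.12 (cv2) and the standard library are available. Lean on these libraries where they do the work, as an engineer would, in place of code of your own. Each camera call takes 0.05 s, during which the arm holds its last target. There are 200 camera calls.

### The job

Slide the black finned cover along its rails into the laser module until its fins are fully between the module's fins and it rests against the rubber pads. Then flip the latch's wire loop over so that it hooks behind the keeper on the cover, and swing the latch lever over until it snaps down flat and holds the cover clamped. Leave the optics and the screwdriver lying about undisturbed, and let go of everything.

Things in the scene. Friction and masses are not known exactly. Their poses are not given: they have to be found in the camera images.
- module: Fixed aluminium laser module on a base plate 330 x 126 x 10 mm. Origin: centre of the plate's underside, on the table; x runs along the plate from housing to cover, z up. Housing: x -160 to -40, 100 wide, top 70 mm above the table, with the latch on top. Guide rails: x -35 to 165, tops 24 mm above the table, 1.5 mm play beside the cover.
- pads (a point): Middle of the free ends of five springy black rubber pads (8 N per mm, 4.5 mm travel), at module x 5, height 41 mm. They sit on the tips of five upright fins of the housing, 6 mm thick, 20 mm apart, the middle one at y 0, 40 mm long along x.
- cover: Loose black finned cover, 0.6 to 1 kg, on the base plate between the rails (underside 10 mm above the table). Origin: centre of the underside of its block, 80 long (x) x 100 wide x 60 high; axes as the module's; flat rear face at x +40. Four 40 mm fins point to -x. It starts with fins apart, at module x 85 to 115; meets the pads at 45, ends clamped at 41 to 45.
- keeper (a point): Middle of the top edge of the steel keeper: an upright lip on the cover's top, 40 wide, 5 thick, 18 high, leaning 12 degrees away from the housing. The loop's crossbar must lie behind it (on the side away from the housing), below its top edge. The latch draws the cover in only the last few mm.
- latch_pivot (a point): Lever pivot, on top of the housing: module x -50, 80 mm above the table; pivot axis along the module's y. The wire loop hangs on the lever 18 mm from here.
- latch_lever (a joint): Lever angle, rad: 0 shut, flat on the housing, pointing away from the cover; 1.57 upright; stop at 1.9, leaning to the cover. Starts at 1.55 to 1.85; light friction keeps it there. Strip 30 wide, 8 thick, 78 long from its pivot. With the loop hooked it stiffens over the last 0.6 rad (1 to 5 N at its outer half), snaps past centre near 0.3 rad and then stays shut.
- lever_tip (a point): Middle of the lever's free end, 78 mm from the pivot, on the strip's mid-plane.
- latch_bail: Wire loop (bail): a U of 6 mm wire, legs 90 long and 64 apart, joined by a crossbar. Origin: its hinge on the lever; x along the legs to the crossbar. Starts thrown back, leaning away from the cover against a stop on the lever. Pushed past upright it falls (30 g) towards the cover, and behind the keeper if the cover is within 4 mm of the pads and the lever about upright.
- bail_bar (a point): Middle of the wire loop's crossbar, 90 mm from its hinge on the lever.
- iris: Bystander: round black iris, 48 mm across, on a steel post with a round foot, 96 mm tall. Origin under its foot.
- mirror_mount: Bystander: square aluminium mirror mount on a post with a round foot, 88 mm tall. Origin under its foot.
- driver: Bystander: screwdriver with black handle, 160 mm long, lying on the table. Origin under its middle.
Things that resemble listed ones, but are neither listed nor needed, are in the scene too. Of the things like the cover, leave any that is orange, pink or white; of the rest the smaller one is meant.

How it is judged:
On the way, in this order (a step that is already met when the one before it is completed fails the run):
1. the cover is slid in, its fins between the module's fins (origin within 53 mm of the module's along x) (x of cover in the frame of module below 0.053 m), for 0.1 s.
2. the loop's crossbar lies behind the keeper, below its top edge (x of bail_bar in the frame of cover between -0.024 and 0.02 m and z of bail_bar in the frame of cover below 0.075 m), for 0.2 s.
3. the lever is snapped down flat (value of joint latch_lever below 0.08 rad), for 0.2 s.
At the end, for the whole second after the job is handed in: The lever lies flat (below 0.08 rad), the crossbar is behind the keeper and below its top edge and pulls on it with more than 4 N, and the cover is upright (within 0.06 rad), at rest and fully home (its origin within 47 mm of the module's along x) (value of joint latch_lever below 0.08 rad and x of cover in the frame of module below 0.047 m and x of bail_bar in the frame of cover between -0.024 and -0.008 m and z of bail_bar in the frame of cover below 0.075 m and contact force between latch_bail and cover above 4 N and angle between cover's own z axis and vertical below 0.06 rad and linear speed of cover below 0.02 m/s); the robot touches nothing.
It fails at once if the iris is moved more than 30 mm (distance of iris from where it was at the start of the episode above 0.03 m).
It fails at once if the mirror mount is moved more than 30 mm (distance of mirror_mount from where it was at the start of the episode above 0.03 m).
It fails at once if the screwdriver is moved more than 30 mm (distance of driver from where it was at the start of the episode above 0.03 m).
It also fails if it takes over 48 s, if anything falls off the work surface, if the arm or the gripper's body presses on something with over 40 N, if the wrist force passes 120 N, or if a joint passes its speed limit or range.

## Working session

There is one attempt and no reset: what is moved stays moved. The work goes in short steps, each a Python script; the robot and the scene stay as the last script left them, time stands still between calls to the robot, and variables do not carry over. Pictures are saved under pics/ and viewed, at most 10 in all, crops included, and the job is handed in when it is done.

```bash
mkdir -p pics; ls
python3 - <<'E'
from station import arm, snapshot, camera_info
import cv2,numpy as np
for n in("scene","top"):
    cv2.imwrite(f"pics/{n}0.png",snapshot(n)); print(n,camera_info(n))
print(camera_info("wrist")); print(arm.read_eef_rot(),arm.read_time())
E
```

```text
pics
scene {'fx': 484.6667439907897, 'fy': 484.6667439907897, 'cx': 319.92398933853264, 'cy': 241.16802489370352, 'dist_coeffs': array([-0.09508727,  0.        ,  0.        ,  0.        ,  0.        ]), 'R': array([[-0.61906255,  0.78508692,  0.02000225],
       [ 0.54725553,  0.44951351, -0.7060092 ],
       [-0.56326987, -0.42611752, -0.70792014]]), 't': array([ 0.35173703, -0.25288865,  1.4429027 ])}
top {'fx': 436.0167866187709, 'fy': 436.0167866187709, 'cx': 314.4281849457319, 'cy': 248.23969456400988, 'dist_coeffs': array([-0.00394872,  0.        ,  0.        ,  0.        ,  0.        ]), 'R': array([[ 1.03335420e-02, -9.99946512e-01, -4.37699354e-04],
       [-9.99021099e-01, -1.03051482e-02, -4.30191540e-02],
       [ 4.30123425e-02,  8.81811125e-04, -9.99074152e-01]]), 't': array([-0.00565451,  0.56681866,  1.01053949])}
{'fx': 343.0154203592113, 'fy': 343.0154203592113, 'cx': 319.108477236003, 'cy': 239.32752529984043, 'dist_coeffs': array([0.01141744, 0.        , 0.        , 0.        , 0.        ]), 'T_tool_cam': array([[-3.75850493e-04, -9.59060227e-01, -2.83201942e-01,
         7.11931414e-02],
       [ 9.99999695e-01, -1.66404695e-04, -7.63618540e-04,
        -5.55257022e-04],
       [ 6.85230038e-04, -2.83202143e-01,  9.59059996e-01,
        -7.07283183e-02],
       [ 0.00000000e+00,  0.00000000e+00,  0.00000000e+00,
         1.00000000e+00]])}
[ 9.82764188e-01  1.84859838e-01 -2.35285724e-04 -1.15535764e-03] 0.1
```

View pics/scene0.png

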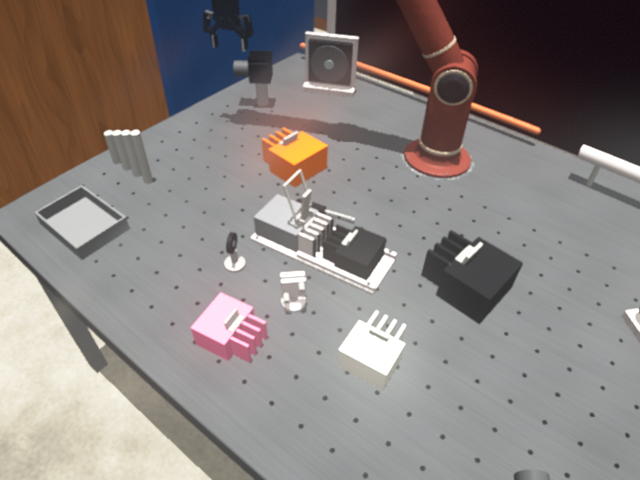

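View pics/top0.png

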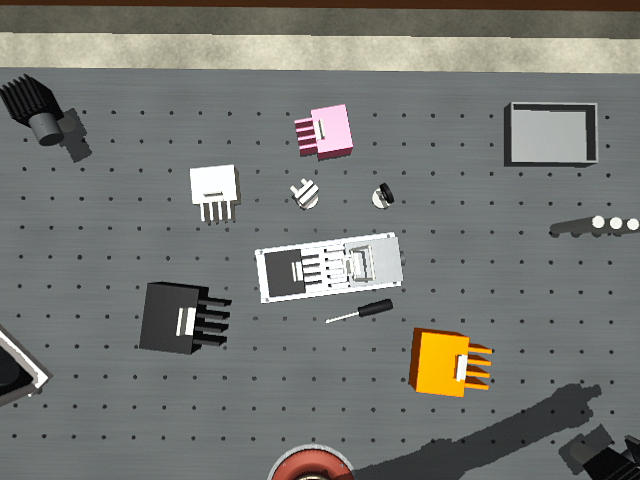

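Candidates for the cover: small black (top 284,271, on the module), large black (175,318), orange (440,362), pink (330,132), white (214,187). The small black one, in the module's rails, is meant. A close crop should confirm it.

Run:
```python
import cv2,numpy as np
a=cv2.imread("pics/top0.png")[225:310,245:415]; b=cv2.imread("pics/scene0.png")[160:290,240:405]
a=cv2.resize(a,(800,400),interpolation=cv2.INTER_CUBIC)
cv2.imwrite("pics/c1.png",a)
cv2.imwrite("pics/c2.png",cv2.resize(b,None,fx=4.6,fy=4.6,interpolation=cv2.INTER_CUBIC))
```

```text
(no output)
```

View pics/c1.png

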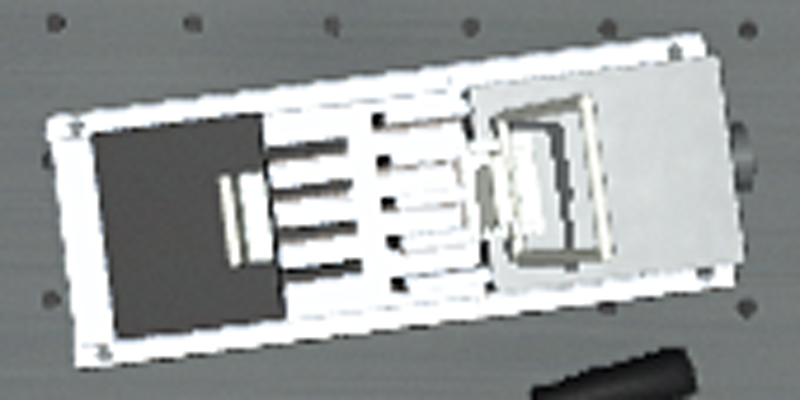

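View pics/c2.png

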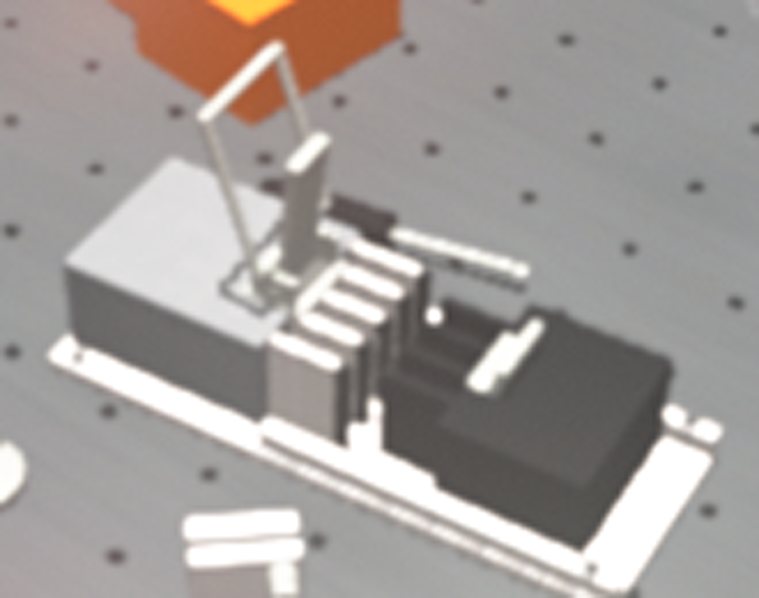

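Top crop (245+u/4.706, 225+v/4.706): the small black cover sits in the rails. Its rear edge is (94,135)-(116,338). Plate corners are (48,118), (78,367), (703,33), (735,287), and the bail bar is (586,98)-(606,258). Scene crop (240+u/4.6, 160+v/4.6): bail bar middle (242,82), lever tip (307,150). Choice confirmed.

```bash
cat > h.py <<'E'
from station import arm, snapshot, camera_info
import cv2,numpy as np
from scipy.optimize import least_squares
def proj(n,P):
    c=camera_info(n);K=np.array([[c["fx"],0,c["cx"]],[0,c["fy"],c["cy"]],[0,0,1]])
    return cv2.projectPoints(np.float64(P).reshape(-1,1,3),cv2.Rodrigues(c["R"])[0],c["t"],K,c["dist_coeffs"])[0][:,0]
def M(p,P):  # module -> world
    P=np.float64(P).reshape(-1,3);c,s=np.cos(p[2]),np.sin(p[2])
    return np.c_[p[0]+c*P[:,0]-s*P[:,1],p[1]+s*P[:,0]+c*P[:,1],P[:,2]]
E
cat > fit.py <<'E'
from h import *
t=lambda q:np.array([245,225])+(np.float64(q)+.5)/4.706-.5
s=lambda q:np.array([240,160])+(np.float64(q)+.5)/4.6-.5
T=t([[48,118],[78,367],[703,33],[735,287],[717,58],[742,263],[94,135],[116,338],[229,222],[596,178]])
S=s([[242,82],[307,150],[71,262],[175,160],[668,366],[587,482],[712,455]])
def pts(p):
    cx,th,b=p[3:]
    tip=[-.05-.078*np.cos(th)+0*.004,0,.08+.078*np.sin(th)]
    bar=np.array([-.05-.018*np.cos(th),0,.08+.018*np.sin(th)])+.09*np.array([-np.cos(b),0,np.sin(b)])
    A=[[.165,-.063,.01],[.165,.063,.01],[-.165,-.063,.01],[-.165,.063,.01],[-.16,-.05,.07],[-.16,.05,.07],[cx+.04,-.05,.07],[cx+.04,.05,.07]]
    return A,bar,tip,cx
def res(p):
    A,bar,tip,cx=pts(p)
    r1=proj("top",M(p,A+[bar]))-np.r_[T[:8],T[9:]]
    B=[bar,tip,[-.16,-.05,.07],[-.16,.05,.07],[cx+.04,.05,.07],[cx+.04,-.05,.07],[.165,.063,.01]]
    B[2],B[3]=[-.16,-.05,.07],[-.16,.05,.07]
    r2=proj("scene",M(p,B))-S
    return np.r_[r1.ravel(),r2.ravel()]
r=least_squares(res,[.57,-.05,1.66,.1,1.7,.9],loss="soft_l1")
print(r.x.round(4));print(r.fun.reshape(-1,2).round(1));print(pts(r.x)[1:3])
np.save("p.npy",r.x)
E
python3 fit.py
```

```text
[ 0.5226 -0.0304  1.7023  0.0964  1.6564  1.2013]
[[-0.5 -0.5]
 [-0.6 -0. ]
 [-0.4  0.6]
 [-0.3 -0.1]
 [ 0.  -0.8]
 [ 0.5  0.5]
 [-0.5 -1. ]
 [ 0.1  0.9]
 [-0.3 -0.1]
 [-0.4  0.3]
 [ 0.1 -0.2]
 [-2.  -0.8]
 [-0.6 -1.6]
 [ 0.7 -2. ]
 [-1.6  0.7]
 [ 1.6 -2. ]]
(array([-0.08096366,  0.        ,  0.18186024]), [np.float64(-0.04333223846478867), 0, np.float64(0.1577144835671547)])
```

```bash
cat >> h.py <<'E'
from scipy.spatial.transform import Rotation as Ro
p=np.load("p.npy")
def Q():
    c,s=np.cos(p[2]),np.sin(p[2])
    return Ro.from_matrix(np.c_[[c,s,0],[s,-c,0],[0,0,-1]]).as_quat()
def W(x,z,y=0): return M(p,[x,y,z])[0]   # module xz of TCP
def F(): 
    f=np.array(arm.read_ft_force());c,s=np.cos(p[2]),np.sin(p[2])
    return np.round([f[0]*c+f[1]*s,-f[0]*s+f[1]*c,f[2]],2)
E
python3 - <<'E'
from h import *
for X in [W(.175,.32),W(.175,.105),W(.094,.105),W(-.13,.24),W(-.07,.25),W(-.02,.22),W(-.11,.157)]: print(X.round(3),np.round(arm.ik(X,Q()),2) if arm.ik(X,Q()) is not None else None)
arm.movep(W(.175,.32),Q()); arm.move_gripper(.5)
print(arm.read_time(),F())
arm.line_to(W(.175,.105),.2)
print(F(),arm.read_time())
arm.line_to(W(.14,.105),.1); print(F())
for x in np.r_[np.arange(.135,.105,-.005),np.arange(.104,.086,-.001)]:
    arm.line_to(W(x,.105),.05); f=F(); print(round(x,4),f)
    if x<.11 and abs(f[0])>18: break
print(arm.read_time())
cv2.imwrite("pics/s1.png",snapshot("scene")); cv2.imwrite("pics/t1.png",snapshot("top"))
E
```

```text
[0.5   0.143 0.32 ] [ 0.15  0.47 -0.69  1.76  0.34  1.03 -0.54]
[0.5   0.143 0.105] [-0.15  0.72 -0.26  1.98  0.37  0.49 -0.55]
[0.51  0.063 0.105] [ 0.    0.72 -0.25  2.    0.37  0.48 -0.39]
[ 0.54  -0.159  0.24 ] [ 0.51  0.58 -0.4   1.75  0.28  0.87  0.11]
[ 0.532 -0.1    0.25 ] [ 0.43  0.54 -0.43  1.8   0.29  0.86 -0.  ]
[ 0.525 -0.05   0.22 ] [ 0.33  0.56 -0.42  1.87  0.32  0.78 -0.13]
[ 0.537 -0.139  0.157] [ 0.44  0.68 -0.35  1.85  0.35  0.67  0.01]
3.3917 [ 0.07 -0.25  0.6 ]
[ 0.59 -0.95  0.37] 4.6167
[-0.36 -0.06 -0.31]
0.135 [2.17 0.61 1.03]
0.13 [2.71 0.34 1.16]
0.125 [3.68 0.19 0.05]
0.12 [ 2.63 -0.13  0.72]
0.115 [ 3.15 -0.56 -0.62]
0.11 [ 2.69 -0.86 -0.58]
0.105 [ 2.31 -0.77 -1.46]
0.104 [ 3.6  -0.15 -1.6 ]
0.103 [ 3.77  0.41 -1.91]
0.102 [ 2.86  0.57 -1.93]
0.101 [ 3.53 -0.16 -2.61]
0.1 [ 3.15 -0.27 -2.44]
0.099 [ 2.84 -0.8  -1.56]
0.098 [ 3.29 -0.11 -2.56]
0.097 [ 4.23  0.94 -2.13]
0.096 [ 3.53  0.18 -3.17]
0.095 [ 4.54 -0.4  -1.66]
0.094 [ 6.55 -0.48 -1.65]
0.093 [ 7.63  0.28 -2.05]
0.092 [ 8.37  0.31 -1.86]
0.091 [ 9.86  0.86 -1.42]
0.09 [12.37  1.17 -1.39]
0.089 [12.46  1.29 -1.39]
0.088 [12.62  1.79 -1.62]
0.087 [14.54  2.06 -2.19]
11.3667
```

Run:
```python
from h import *
print(arm.read_tool_pos(),W(.087,.105))
arm.line_to(W(.12,.105),.15); print(F())
arm.line_to(W(.12,.32),.3)
arm.move_gripper(0)
arm.line_to(W(-.125,.32),.3)
arm.line_to(W(-.125,.24),.2); print(F(),arm.read_time())
for x in np.arange(-.105,-.019,.01):
    arm.line_to(W(x,.24+min(.008,.008*(x+.105)/.04)),.06); print(round(x,3),F())
arm.pause(.4)
arm.line_to(W(-.05,.32),.2)
print(arm.read_time())
a=snapshot("top")[225:310,245:415]; b=snapshot("scene")[160:290,240:405]
a=cv2.resize(a,(800,400),interpolation=cv2.INTER_CUBIC);b=cv2.resize(b,None,fx=4.6,fy=4.6,interpolation=cv2.INTER_CUBIC)
cv2.imwrite("pics/d1.png",a);cv2.imwrite("pics/d2.png",b)
```

```text
[0.50987963 0.06213692 0.10538631] [0.51115868 0.05585234 0.105     ]
[-0.91  0.03 -0.23]
[-0.42 -0.75 -0.05] 14.7
-0.105 [ 0.31  0.67 -1.18]
-0.095 [-0.    0.55 -0.49]
-0.085 [-0.41  0.45  0.19]
-0.075 [-0.88 -0.35 -0.66]
-0.065 [0.23 0.38 0.68]
-0.055 [-0.23  0.28  0.94]
-0.045 [-1.4  -0.47 -0.48]
-0.035 [-0.07  0.41 -0.35]
-0.025 [-0.01 -0.27 -0.38]
18.65
```

View pics/d2.png

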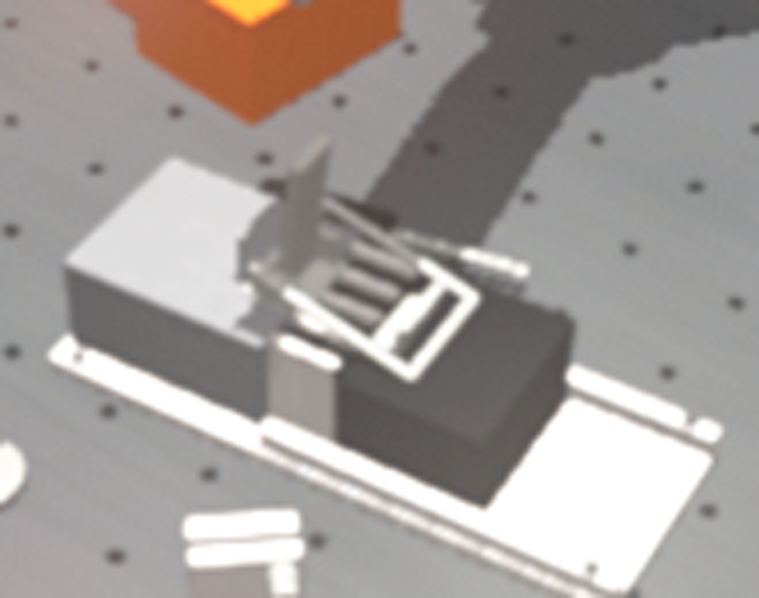

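The crossbar (scene crop 440,335) lies behind the keeper and the lever is still upright. Next I sweep the lever over.

Run:
```python
from h import *
arm.line_to(W(0,.32),.25)
arm.line_to(W(0,.22),.25); print(F(),arm.read_time())
r=.064
for th in np.r_[np.arange(1.8,.55,-.15),np.arange(.5,-.13,-.07)]:
    c=np.array([-.05-r*np.cos(th)+.004*np.sin(th),.08+r*np.sin(th)+.004*np.cos(th)])
    arm.line_to(W(c[0]+.011,c[1]+.073),.06); t=arm.read_tool_pos()
    print(round(th,2),F(),np.round(t[2]-c[1]-.073,4))
arm.pause(.3); print(F(),arm.read_time())
arm.line_to(W(-.103,.32),.2)
b=snapshot("scene")[160:290,240:405]
cv2.imwrite("pics/e2.png",cv2.resize(b,None,fx=4.6,fy=4.6,interpolation=cv2.INTER_CUBIC)); print(arm.read_time())
```

```text
[-0.31 -0.14  0.39] 19.65
1.8 [ 0.44 -0.48 -0.7 ] 0.0002
1.65 [ 0.19 -0.09 -0.6 ] 0.0001
1.5 [-0.24 -0.34  0.91] -0.0001
1.35 [ 0.21 -0.63  0.1 ] -0.0002
1.2 [-0.05 -0.83 -0.13] -0.0003
1.05 [-0.45 -0.99 -0.2 ] -0.0003
0.9 [0.18 0.57 0.24] -0.0002
0.75 [1.43 0.18 1.11] -0.0003
0.6 [-0.33 -0.24  1.49] -0.0005
0.5 [-0.43 -0.01 -0.77] -0.0005
0.43 [0.82 0.74 0.33] -0.0004
0.36 [-0.7   0.03 -0.12] -0.0004
0.29 [ 0.14  0.15 -0.34] -0.0004
0.22 [ 0.45  0.28 -0.17] -0.0003
0.15 [ 0.01 -0.89 -1.26] -0.0003
0.08 [-0.12 -0.35 -0.01] -0.0004
0.01 [ 0.42  0.35 -0.02] -0.0003
-0.06 [ 0.74  5.28 19.34] 0.0031
[ 0.16  4.63 18.85] 25.1833
26.2167
```

View pics/e2.png

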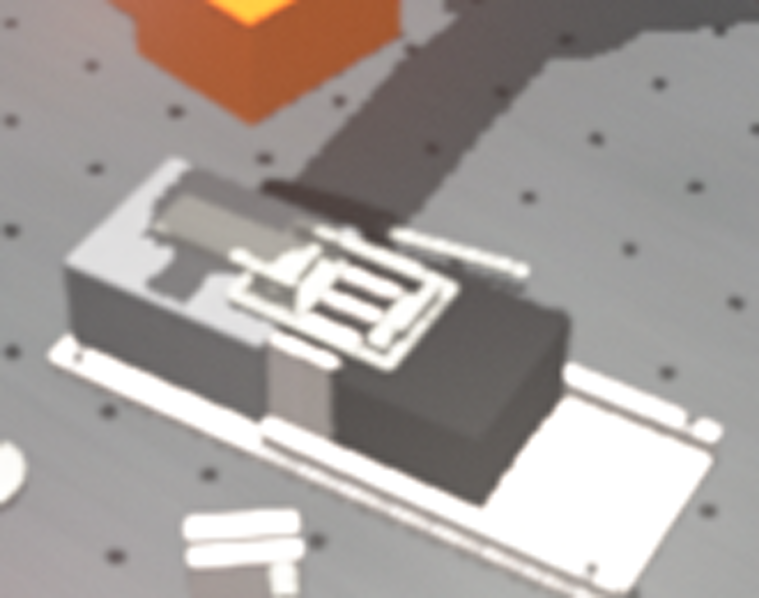

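Lever is flat (scene crop 200,225) and the crossbar is near the keeper (420,330). Forces were low, so I'm checking the hook and clamping from close by.

Run:
```python
from h import *
arm.line_to(W(-.0,.32),.25)
arm.line_to(W(-.0,.215),.25); arm.pause(.2)
w=snapshot("wrist"); cv2.imwrite("pics/w.png",w); print(arm.read_time())
c=camera_info("wrist");T=np.eye(4);T[:3,:3]=Ro.from_quat(arm.read_eef_rot()).as_matrix();T[:3,3]=arm.read_tool_pos()
C=np.linalg.inv(T@c["T_tool_cam"]);K=np.array([[c["fx"],0,c["cx"]],[0,c["fy"],c["cy"]],[0,0,1]])
P=M(p,[[.083,.05,.07],[.083,-.05,.07],[.023,0,.088],[.027,0,.08],[.005,0,.041]])
print(cv2.projectPoints(P,cv2.Rodrigues(C[:3,:3])[0],C[:3,3],K,c["dist_coeffs"])[0][:,0].round(1))
```

```text
27.5917
[[234.7 119.1]
 [402.2 119. ]
 [318.7 224. ]
 [318.6 214.6]
 [318.6 232.3]]
```

View pics/w.png

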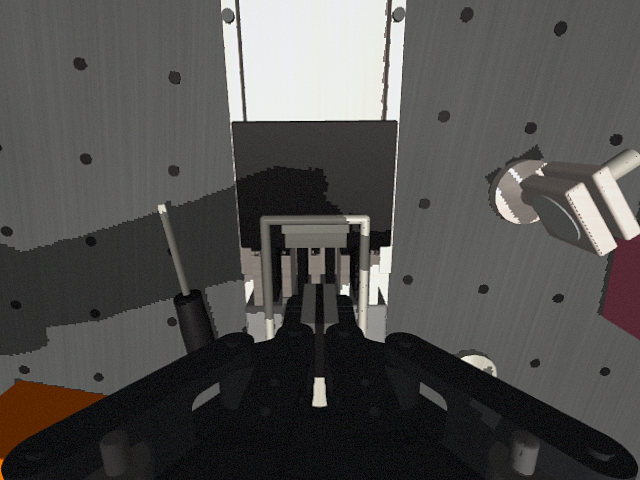

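Run:
```python
import cv2
w=cv2.imread("pics/w.png")[100:270,225:410]
cv2.imwrite("pics/w2.png",cv2.convertScaleAbs(cv2.resize(w,None,fx=3.5,fy=3.5,interpolation=cv2.INTER_CUBIC),alpha=1.5))
```

```text
(no output)
```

View pics/w2.png

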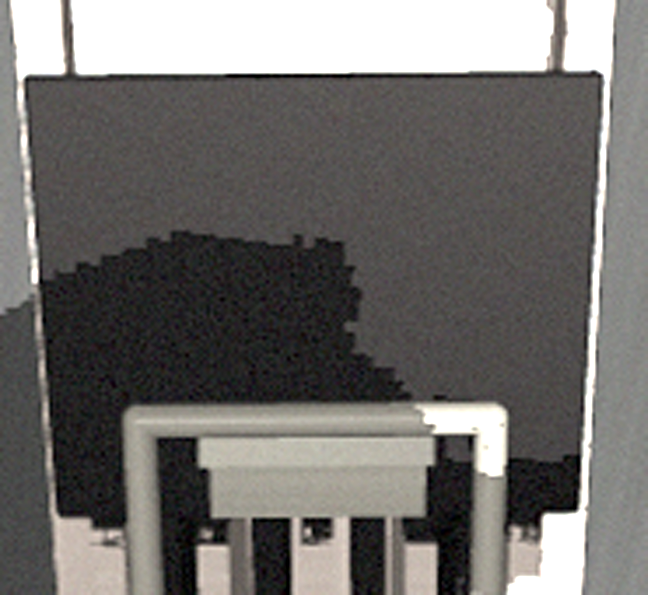

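The bar lies tight against the keeper's rear side (crop 320,420), and the cover's rear edge at row 121 puts its origin at about 42 mm. That means the cover is clamped.

Run:
```python
from h import *
from station import ticket
arm.line_to(W(0,.32),.2); arm.pause(.3); print(arm.read_time(),F())
print(ticket.finish_job())
```

```text
28.5667 [ 0.17 -0.75  0.08]
the job is handed in; nothing more can be done
None
```

I handed the job in at 28.6 s: the cover is home (origin about 42 mm from the module's), the loop is hooked behind the keeper, the lever is down flat, and the arm is clear of everything. The clamping force was judged from camera images, not measured, and no verdict came back.

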